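# Hold a bonded acrylic cell in the strain viewer

### The arm

A 7-joint arm with a two-finger parallel gripper is mounted at the origin on the work surface. World frame = base frame: x ahead of the robot, y to its left, z up, the work surface at z = 0. Lengths are in mm, angles in rad, forces in N, time in s.
With the tool pointing down it reaches from about 400 to 875 mm from the base axis. Payload 4.4 kg.
Tool frame: the origin (TCP) lies midway between the tips of the shut fingers; the grasp point (between the pads) lies 19 mm behind it (ctrl.grip_point_offset is the distance from the TCP to the grasp point, in mm); z points along the fingers, x is the direction in which the jaws open and shut, and the axes are right-handed (so a half turn about z gives the same grasp; the last joint's range is limited). The gripper opens to 85 mm and grips with 20 to 120 N. Pads are 22 mm wide; open, the fingers measure 114 mm over their backs; the gripper's body (76 mm by 85 mm) begins 54 mm behind the grasp point. The pads swing forward as they close: fully open they stand 13 mm farther back than shut.
Start: joints at [1.16, 0.628, 0.038, 1.517, -0.027, 0.996, -0.02], TCP at [219.733, -611.748, 231.313] pointing down, gripper open.
Joint ranges: [-3.06, 3.06], [-0.37, 2.12], [-1.25, 1.32], [0.18, 2.47], [-1.1, 4.24], [0.23, 1.98], [-2.94, 2.94]. Speed limits (rad/s): [2.57, 2.57, 3.14, 3.14, 3.14, 3.14, 3.14].

### API

Orientations are given as [roll, pitch, yaw] about the fixed x, y, z axes, in that order (R = Rz(yaw) Ry(pitch) Rx(roll)).
In Python, from cell import ctrl, viewer gives the robot as it stands.
- The arm moves only by the tool apply_moves, never from a script. Its argument "series" is a list that holds one entry, the list of rows, each a list of 6 numbers: the shift along the tool's x, y, z normalised to -1 to 1, where 1 is 50 mm, then the turn, a rotation vector about the tool's x, y, z normalised to -1 to 1, where 1 is 6 degrees. In form: [[[tx, ty, tz, rx, ry, rz], ...]]. A call has exactly 5 rows; each row shifts and turns the commanded pose from where the row before left it, along the tool's axes as they then stand; what a row does not reach is not made up. A row lasts 1/8 s, in which the tool goes at most 62.5 mm and 10.7 degrees, less where a joint would pass 70% of its speed; a pose out of reach is approached as far as the arm can. A call with a number of a shift or a turn outside -1 to 1 is refused whole. A call with a gripper value outside its range is refused whole. "claw" is the gripper command: -1 is shut, 1 is fully open, values between are in proportion, set as the call begins (left out, the last holds). The fingers move at their own pace and stop on an object; the grip force is fixed at half the most. Time passes only in rows, so rows that do not move let the fingers close, or fill a call up. It gives the time, the measured TCP pose, the force and the opening at its end, in the units of the state.
- ctrl.read_state(): the state, without advancing time (a new reading comes with each control period).
- viewer.get_image(name): name is "side" or "top"; returns the picture (420x560x3 uint8, blue, green, red); there is no depth.
- viewer.camera_info(name): a dict with "K" (3x3 intrinsics, pixels), "R" (3x3) and "t" (3): a world point X has camera coordinates R X + t. Camera axes: x right, y down, z forward; pixel columns grow to the right and rows downward; lengths in mm; the calibration is good to about 2 mm. A picture is of the moment at which its call begins. camera_info takes no time and is no camera call.
- ctrl.finish_job(): hands the job in, once; it reports no verdict.
Trained networks look in the newest picture that a camera, given by its name, has taken for a name from the list of things; names that differ only in an ending like _2 or _b are one class to them, and where a whole thing is asked for, a point or a joint stands for the part that bears it (a point fixed in the world has none). Each returns a list of dicts, best first, with "score" (0 to 1); they miss things now and then, are a little off and sometimes report something else, mostly with a low value. They report only what shows in the picture. A call takes as long as a camera call.
- viewer.find_in(camera, label): "location" ([column, row] as shares, 0 to 1, of the picture: columns of its width, rows of its height, amid what is visible of it).
The state is a dict: "clock": time; "qpos": joint angles; "qd": joint speeds; "tau": joint torques, N m; "eef_pos": TCP position; "tool_rot": TCP orientation; "force": force on the tool from outside, world axes, zero at the start; "torque": the same for the moment, N m; "width": finger opening in mm.
Only numpy, scipy, OpenCV 4.12 (cv2) and the standard library are available. Lean on these libraries where they do the work, as an engineer would, in place of code of your own. Each camera call takes 0.05 s, during which the arm holds its last target. There are 200 camera calls.

### The job

Clear the last sample out of the strain viewer: take the amber plate off its specimen table, lay it flat in the empty plate compartment of the sample tray and let go of it. Then pick up the clear bonded cell by its two frosted sides only, fingers never on its polished windows, and hold it upright and still, centred in the light path midway between polariser and analyser with its windows square to the beam, without the cell touching the viewer at any time. Finish while still holding it there, and leave the green plate, brush, cement bottle, paste tin and masking tape where they are.

Things in the scene. Friction and masses are not known exactly. Their poses are not given: they have to be found in the camera images.
- viewer: Strain viewer (bench polariscope) fixed to the bench: an aluminium rail 80 x 370 x 25 mm along its y carries a grey lamp house, a polariser holder, the specimen table and an analyser holder. The 150 mm gap between the two holders is open to above, -x and +x. Origin: on the bench under mid-gap; y along the light beam towards the lamp, z up.
- polariser (a point): Centre of the bright polariser window (58 mm across, 135 mm above the bench), on the face towards the gap, y = +75 mm from mid-gap. Its round black holder is 84 mm across, top 177 mm above the bench; the lamp house behind it, 90 mm wide, runs from y = +96 to +211 mm, top 192 mm above the bench.
- analyser (a point): Centre of the dark analyser window (58 mm across, 135 mm above the bench), on the face towards the gap, y = -75 mm from mid-gap. Its round black holder is 84 mm across and 16 mm thick, top 177 mm above the bench; a small lever sticks out to -x.
- light_path (a point): The middle of the light path: on the beam's axis, midway between polariser and analyser, 135 mm above the bench. Axes as the viewer's (y along the beam, z up).
- table_top (a point): Centre of the top of the viewer's specimen table, a fixed aluminium disc 68 mm across and 6 mm thick, top 85 mm above the bench, 50 mm below the beam's axis. Axes as the viewer's.
- plate: The checked plate: flat bracket of amber transparent acrylic, 76 x 28 x 8 mm (x, y, z), about 25 g, two 10 mm holes at x = -26 and +26 mm. It starts flat on the specimen table, roughly along the beam, overhanging the disc at both ends. Origin: centre of its underside; x along its length, z up. Either way round will do.
- plate_center (a point): The middle of the amber plate (4 mm above its underside), axes as the plate's.
- tray: Sample tray fixed to the bench, 170 x 170 mm: black floor 10 mm above the bench, grey foam walls 7 mm higher. Two plate compartments 86 x 38 mm lie along its x, 80 mm apart; a finger channel 52 mm wide, at floor level, crosses their middles along y over the whole tray, so no walls stand beside a plate's middle. Origin: centre of its underside, z up.
- slot (a point): Centre of the floor of the empty plate compartment (10 mm above the bench), axes as the tray's: x along its 86 mm length, y across its 38 mm. The green plate's compartment is centred at y = -80 mm from here, the brush's (along y) at x = +77 mm.
- cell: Bonded cell: open-topped clear acrylic box standing on the bench, 36 mm (x) by 40 mm (y) by 70 mm high, walls 4 mm, about 90 g. Its two whitish frosted side walls are at +x and -x (36 mm over the outside, each 40 mm wide); its two polished see-through windows are at +y and -y. Origin: centre of its underside; z up. Half a turn about z makes no difference.
- cell_windows: The cell's two polished windows, 28 mm wide by 66 mm high by 4 mm, at y = -20 and +20 mm outside, flush with the ends of the frosted walls. Same origin and axes as the cell. Not to be touched by the fingers.
- cell_center (a point): The middle of the cell, 35 mm above its underside, axes as the cell's.
- spare_plate: Green transparent acrylic plate, same shape as the amber one, lying in the other plate compartment. Bystander. Origin: centre of underside.
- brush: Small dusting brush 120 x 24 x 10 mm along its x, wooden handle, in the third compartment. Bystander. Origin: underside, near the middle.
- cement: White needle bottle of acrylic cement, 38 mm across, 98 mm tall, upright on the bench. Bystander. Origin: centre of underside.
- paste_tin: Flat blue tin of polishing paste, 55 mm across, 32 mm tall, on the bench. Bystander. Origin: centre of underside.
- masking_tape: Yellow roll of masking tape lying flat, 104 mm across, 25 mm high. Bystander. Origin: centre of underside.

How it is judged (in metres and radians):
On the way, in this order (a step that is already met when the one before it is completed fails the run):
1. the amber plate lies flat in the empty compartment, released (horizontal distance between plate_center and slot below 0.01 m and z of plate_center in the frame of slot below 0.0065 m and angle between the x axis of plate and the x axis of tray, either way round below 0.2 rad and angle between the z axis of plate and the z axis of tray, either way round below 0.06 rad and contact force between the fingers and plate below 0.1 N), for 0.3 s.
2. the cell is gripped and lifted off the bench (height (world z) of cell above 0.03 m and contact force between the fingers and cell above 0.5 N), for 0.2 s.
At the end, for the whole second after the job is handed in: Plate flat on the empty compartment's floor, along it, released, within 10 mm of its centre. Cell gripped (over 1 N), at rest, clear of the viewer, centre within 10 mm of the beam sideways, 12 mm in height, 22 mm of mid-gap; upright within 0.1 rad, windows square to the beam within 0.12 rad (all of step 1 and x of cell_center in the frame of light_path between -0.01 and 0.01 m and y of cell_center in the frame of light_path between -0.022 and 0.022 m and z of cell_center in the frame of light_path between -0.012 and 0.012 m and angle between the y axis of cell and the y axis of viewer, either way round below 0.12 rad and angle between cell's own z axis and vertical below 0.1 rad and contact force between the fingers and cell above 1 N and contact force between cell and viewer below 0.1 N and linear speed of cell below 0.02 m/s); the arm keeps its last pose, push and grip.
It fails at once if a finger touches the cell's polished windows (contact force between the fingers and cell_windows above 0.3 N).
It fails at once if the cell touches the viewer (contact force between cell and viewer above 0.5 N).
It fails at once if a bystander is moved more than 20 mm (distance of any of spare_plate, brush, cement, paste_tin, masking_tape from where it was at the start of the episode above 0.02 m).
It also fails if it takes over 54 s, if anything falls off the work surface, if the arm or the gripper's body presses on something with over 40 N, if the wrist force passes 120 N, or if a joint passes its speed limit or range.

## Working session

There is one attempt and no reset: what is moved stays moved. The work goes in short steps, Python scripts to look and compute and a tool call to move; the robot and the scene stay as the last step left them, time stands still between calls to the robot, and variables do not carry over. Pictures are saved under pics/ and viewed, about 8 in all and at most 12, crops included, and the job is handed in when it is done.

Besides the shell and the picture viewer there is one more tool, called after "Call:" as a command line: name --argument value ..., lists and objects as JSON in quotes. apply_moves: Moves the arm, as the interface text tells. Scaled input: -1 to 1 covers 50 mm each way for a shift and 6 degrees each way for a turn. Its arguments: {"type":"object","properties":{"series":{"type":"array","items":{"type":"array","items":{"type":"array","items":{"type":"number"}}}},"claw":{"type":"number"}},"required":["series"]}

```bash
ls; mkdir -p pics
python3 - <<'E'
from cell import ctrl, viewer
import cv2
s=ctrl.read_state();print(s['clock'],s['eef_pos'],s['tool_rot'],s['width'],ctrl.grip_point_offset)
for c in ['side','top']:
    im=viewer.get_image(c);cv2.imwrite(f'pics/{c}0.png',im)
    i=viewer.camera_info(c);print(c,i['K'],i['R'],i['t'])
    for n in ['viewer','polariser','analyser','light_path','table_top','plate','plate_center','tray','slot','cell','cell_center','cell_windows','spare_plate','cement']:
        print(n,[(round(d['score'],2),[round(d['location'][0]*560),round(d['location'][1]*420)]) for d in viewer.find_in(c,n)][:3])
E
```

```text
pics
0.0 [ 219.5301329  -611.15424243  230.39060984] [ 3.14158612e+00  1.88126955e-03 -1.22598617e+00] 85.41984994222534 18.700000000000003
side [[453.59160315   0.         272.91941485]
 [  0.         453.59160315 207.26931768]
 [  0.           0.           1.        ]] [[ 0.99186798 -0.12695444 -0.00897134]
 [-0.08545819 -0.61211345 -0.78613868]
 [ 0.09431232  0.78051245 -0.61798503]] [-553.11778721  160.8783899  1207.54273707]
viewer [(0.79, [292, 193])]
polariser [(0.59, [292, 193])]
analyser [(0.68, [294, 190])]
light_path [(0.96, [295, 188])]
table_top [(0.68, [292, 190])]
plate []
plate_center []
tray [(0.74, [282, 339])]
slot [(0.58, [283, 341])]
cell [(0.91, [232, 272]), (0.42, [295, 188])]
cell_center [(0.95, [233, 272]), (0.18, [290, 189])]
cell_windows [(0.52, [227, 271])]
spare_plate [(0.92, [287, 360])]
cement [(0.61, [236, 233])]
top [[439.66023087   0.         279.95199667]
 [  0.         439.66023087 216.03713799]
 [  0.           0.           1.        ]] [[ 0.02112798 -0.99962076  0.01766211]
 [-0.98969246 -0.02341442 -0.141282  ]
 [ 0.14164197 -0.01449505 -0.98981182]] [ -12.16133575  566.38717386 1121.53514269]
viewer [(0.62, [195, 188])]
polariser [(0.82, [196, 185]), (0.16, [322, 263])]
analyser [(0.72, [195, 185]), (0.42, [390, 231]), (0.27, [322, 265])]
light_path [(0.61, [197, 188])]
table_top [(0.8, [193, 187])]
plate [(0.77, [230, 185])]
plate_center [(0.85, [230, 186]), (0.59, [197, 188]), (0.51, [207, 276])]
tray [(0.65, [389, 227]), (0.25, [231, 184])]
slot [(0.73, [393, 231])]
cell [(0.74, [319, 265])]
cell_center [(0.56, [322, 266])]
cell_windows [(0.43, [327, 266]), (0.3, [127, 254])]
spare_plate [(0.53, [410, 230])]
cement [(0.69, [261, 257]), (0.23, [409, 230]), (0.17, [200, 189])]
```

Run:
```python
import cv2
t=cv2.imread('pics/top0.png')[120:330,100:480];cv2.imwrite('pics/t1.png',cv2.resize(t,None,fx=2.1,fy=2.1,interpolation=cv2.INTER_CUBIC))
t=cv2.imread('pics/side0.png')[90:400,130:500];cv2.imwrite('pics/s1.png',cv2.resize(t,None,fx=1.9,fy=1.9,interpolation=cv2.INTER_CUBIC))
```

```text
(no output)
```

View pics/t1.png

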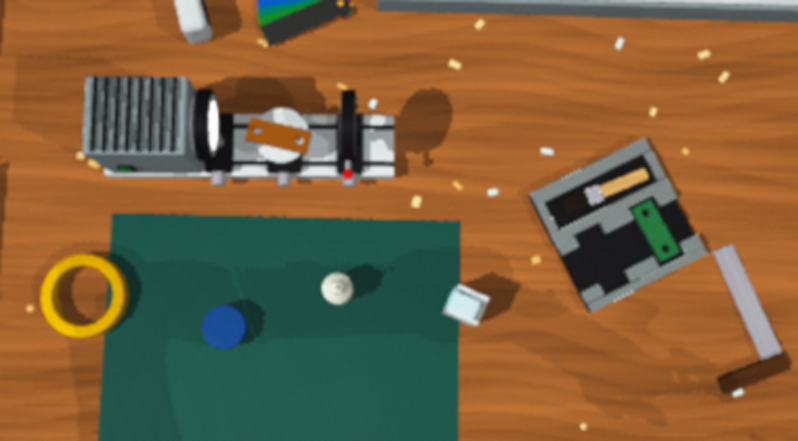

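View pics/s1.png

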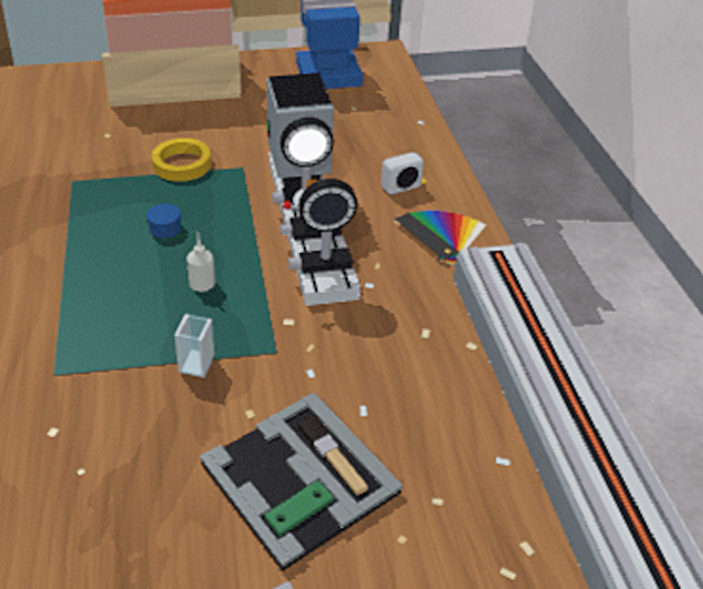

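Top crop: amber plate at crop (279,135), polariser face x≈213 and analyser x≈349. The tray's corners are (648,138), (529,193), (590,312) and (707,250), with the empty bay at about (605,262) and the cell at (467,305). The side crop agrees: frosted cell at (195,345), cement behind it. I'll zoom in for exact measurement.

```bash
cat > h.py <<'E'
import numpy as np, cv2
from cell import ctrl, viewer
def bp(c,uv,z):
    i=viewer.camera_info(c);K,R,t=[np.array(i[k]) for k in 'KRt']
    d=R.T@np.linalg.inv(K)@np.array([uv[0],uv[1],1.]);o=-R.T@t
    return (o+d*(z-o[2])/d[2])
def pj(c,X):
    i=viewer.camera_info(c);K,R,t=[np.array(i[k]) for k in 'KRt']
    p=K@(R@np.array(X,float)+t);return p[:2]/p[2]
def seg(im,lo,hi,box):
    x0,y0,x1,y1=box;h=cv2.cvtColor(im,cv2.COLOR_BGR2HSV)
    m=np.zeros(h.shape[:2],np.uint8);m[y0:y1,x0:x1]=cv2.inRange(h,lo,hi)[y0:y1,x0:x1]
    cs,_=cv2.findContours(m,cv2.RETR_EXTERNAL,cv2.CHAIN_APPROX_NONE)
    return max(cs,key=cv2.contourArea)
def rect(c,cnt,z):
    w=np.array([bp(c,p[0],z)[:2] for p in cnt],np.float32);r=cv2.minAreaRect(w)
    b=cv2.boxPoints(r);e=[b[1]-b[0],b[2]-b[1]];l=max(e,key=np.linalg.norm)
    return np.round(r[0],1),np.round(r[1],1),round(float(np.degrees(np.arctan2(l[1],l[0]))%180),1)
E
python3 - <<'E'
from h import *
im=cv2.imread('pics/top0.png')
print('plate',rect('top',seg(im,(5,140,60),(20,255,255),(212,170,252,202)),93))
print('green',rect('top',seg(im,(45,80,30),(85,255,255),(398,205,430,250)),18))
def f(p):return (100+p[0]/2.1,120+p[1]/2.1)
for p in [(648,138),(529,193),(590,312),(707,250)]: print('tray',bp('top',f(p),17)[:2])
for nm,b,s in [('a',(130,145,300,215),4.5),('b',(300,170,460,280),5)]:
    x0,y0,x1,y1=b;cv2.imwrite(f'pics/z{nm}.png',cv2.resize(im[y0:y1,x0:x1],None,fx=s,fy=s,interpolation=cv2.INTER_CUBIC))
E
```

```text
plate (array([637.5, 125.3]), array([75.4, 27. ]), 77.1)
green (array([ 541.2, -355.8]), array([79.3, 35.3]), 29.0)
tray [ 662.01401682 -350.09729341]
tray [ 585.76417736 -194.38967769]
tray [ 434.9963419  -271.60976205]
tray [ 517.25252242 -423.1619385 ]
```

View pics/za.png

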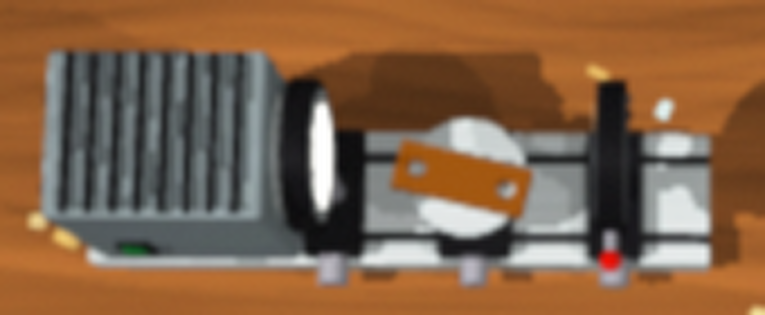

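View pics/zb.png

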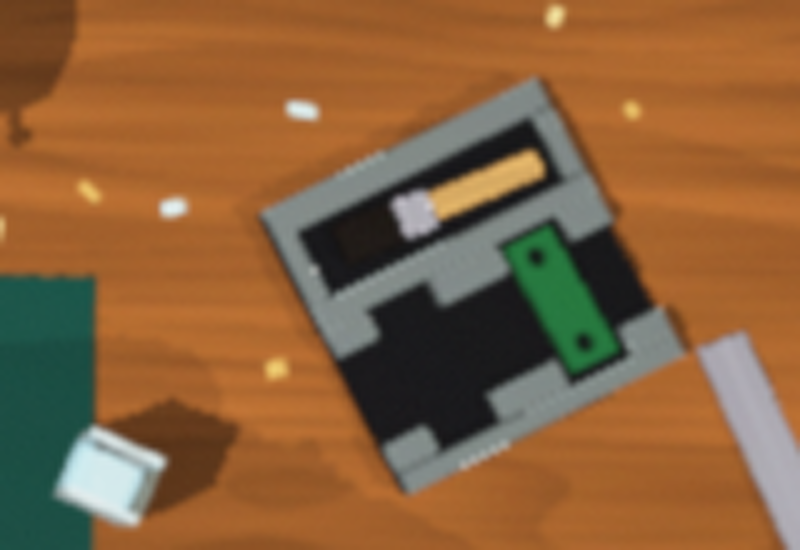

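```bash
python3 - <<'E'
from h import *
np.set_printoptions(precision=1,suppress=True)
A=lambda p:(130+p[0]/4.5,145+p[1]/4.5)
B=lambda p:(300+p[0]/5,170+p[1]/5)
print('disc',bp('top',A((468,177)),85))
print('pol',bp('top',A((321,157)),135),'ana top',bp('top',A((612,82)),135))
for p in [(365,158),(710,158),(365,236),(710,237)]:print('track',bp('top',A(p),25))
W=np.array([bp('top',B(p),17)[:2] for p in [(540,77),(262,213),(405,493),(687,350)]])
c=W.mean(0);print('tray',W,c,[np.linalg.norm(W[i]-W[i-1]) for i in range(4)])
ex=(W[0]+W[1]-W[2]-W[3]);ey=(W[1]+W[2]-W[0]-W[3])
print('yaws',np.degrees(np.arctan2(ex[1],ex[0])),np.degrees(np.arctan2(-ey[0],ey[1])))
ax=ex/np.linalg.norm(ex)+np.array([ey[1],-ey[0]])/np.linalg.norm(ey);ax/=np.linalg.norm(ax);ay=np.array([-ax[1],ax[0]])
for n,p,z in [('ul',(377,312),17),('ur',(430,287),17),('ll',(437,445),17),('lr',(490,400),17),('lw1',(383,447),17),('lw2',(432,430),17),('rw1',(490,400),17),('rw2',(550,370),17),('uw1',(348,357),17),('uw2',(377,340),17),('chan_r',(440,303),17),('brushcomp_ll',(332,295),17),('brush_ur',(530,122),17)]:
    w=bp('top',B(p),z)[:2]-c;print(n,w@ax,w@ay)
g=np.array([541.2,-355.8])-c;print('green',g@ax,g@ay)
Cc=np.array([bp('top',B(p),70)[:2] for p in [(95,428),(165,462),(140,525),(57,495)]])
print('cell',Cc,Cc.mean(0),[np.linalg.norm(Cc[i]-Cc[i-1]) for i in range(4)])
e=Cc[1]-Cc[0]+Cc[2]-Cc[3];print('celly dir',np.degrees(np.arctan2(e[1],e[0])))
print('cell side view centre',bp('side',(232,272),35))
E
python3 - <<'E'
import cv2
im=cv2.imread('pics/side0.png')
a=cv2.resize(im[245:300,205:260],None,fx=9,fy=9,interpolation=cv2.INTER_CUBIC)
b=cv2.imread('pics/top0.png')[245:285,305:345];b=cv2.resize(b,(495,495),interpolation=cv2.INTER_CUBIC)
# left half: side, right half: top
import numpy as np;o=np.hstack([a,b]);o=cv2.resize(o,(800,400));cv2.imwrite('pics/cellz.png',o)
E
```

```text
disc [639.4 120.6  85. ]
pol [637.7 196.1 135. ] ana top [683.7  39.1 135. ]
track [662.3 188.3  25. ]
track [667.5 -18.8  25. ]
track [614.8 186.3  25. ]
track [619.2 -19.7  25. ]
tray [[ 662.9 -348.5]
 [ 583.9 -195.7]
 [ 434.9 -271.7]
 [ 514.7 -425.1]] [ 549.1 -310.3] [np.float64(166.73054331995317), np.float64(172.00753855011106), np.float64(167.237707842757), np.float64(172.85913417097913)]
yaws 27.17690097526812 27.410262307666294
ul 8.411944919041789 54.804928153391884
ur 7.826616993907259 22.6583729943786
ll -68.82848383514313 59.238759459916906
lr -60.139708769737126 22.292623257505856
lw1 -57.05717041617383 85.75618725862444
lw2 -60.59598623377985 57.8897309738651
rw1 -60.139708769737126 22.292623257505856
rw2 -60.15482162368809 -14.446882819737844
uw1 -6.214104154242636 80.19835130692486
uw2 -4.966056465104255 61.87231972820437
chan_r -2.210266482280606 21.873907878349943
brushcomp_ll 27.218966355473196 72.39004942387612
brush_ur 63.87754800436675 -69.28288191194834
green -27.89645917515989 -36.83892146227273
cell [[ 462.9 -100.6]
 [ 446.5 -136.4]
 [ 414.4 -123.8]
 [ 428.6  -81.6]] [ 438.1 -110.6] [np.float64(39.203828485949295), np.float64(39.38418264132538), np.float64(34.38873198595196), np.float64(44.544441206698124)]
celly dir -111.43435907277794
cell side view centre [ 440.1 -109.8   35. ]
```

View pics/cellz.png

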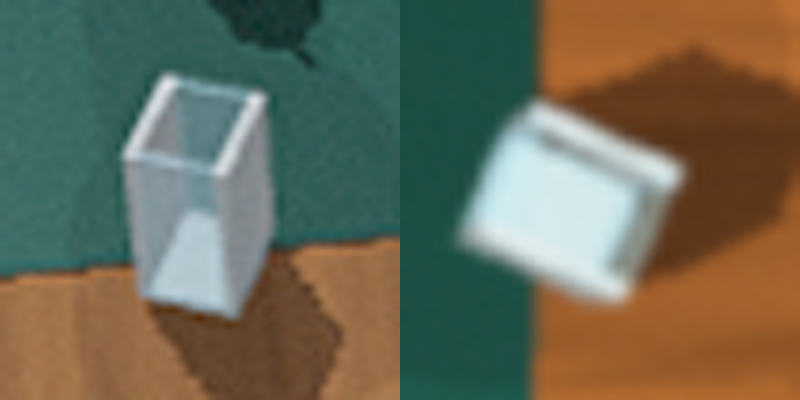

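Frosted rims run (168,75)-(127,155) and (265,95)-(222,175) in the side half, so the cell's y is roughly along world y. Next I'll fit the cell pose from both views and plan the first moves.

```bash
cat >> h.py <<'E'
from scipy.spatial.transform import Rotation as Rr
def plan(x,y,z,yaw,n):
    """rows from measured pose to a tool-down pose, n rows"""
    s=ctrl.read_state();p=np.array(s['eef_pos']);r=Rr.from_euler('xyz',s['tool_rot'])
    g=Rr.from_euler('xyz',[np.pi,0,np.radians(yaw)]);T=np.array([x,y,z])
    d=(r.inv()*g).as_rotvec()/n
    for k in range(n):
        t=r.inv().apply((T-p)/n);q=r*Rr.from_rotvec(d)
        row=np.r_[t/50,np.degrees(d)/6];print([round(float(v),3)+0 for v in row],end=',\n' if k%5<4 else '\n--\n')
        r=q;p=p+(T-p)/n
    print('max ok',np.abs(row).max())
def st():
    s=ctrl.read_state();print(round(s['clock'],2),np.round(s['eef_pos'],1),np.round(np.degrees(s['tool_rot']),1),round(s['width'],1),np.round(s['force'],1))
E
python3 - <<'E'
from h import *
from scipy.optimize import least_squares
S=lambda p:(205+p[0]/7.27,245+p[1]/7.27)
T=lambda p:(305+(p[0]-400)/10,245+p[1]/10)
# cell corners signs (x,y): order a=(+,+) far..., top view clockwise from top-left
obs=[('top',T((535,98)),1,1,70),('top',T((687,170)),1,-1,70),('top',T((632,302)),-1,-1,70),('top',T((480,215)),-1,1,70),
('side',S((168,75)),-1,1,70),('side',S((265,95)),1,1,70),('side',S((222,175)),1,-1,70),('side',S((127,155)),-1,-1,70),('side',S((143,299)),-1,-1,0),('side',S((238,317)),1,-1,0)]
def res(v):
    c,s=np.cos(v[2]),np.sin(v[2]);o=[]
    for cam,uv,a,b,z in obs:
        X=18*a;Y=20*b;o+=list(pj(cam,(v[0]+c*X-s*Y,v[1]+s*X+c*Y,z))-uv)
    return o
f=least_squares(res,[438,-110,-.35],loss='soft_l1');print(f.x[:2],np.degrees(f.x[2]));print(np.round(np.array(res(f.x)).reshape(-1,2),1))
plan(637.5,125.3,225,-13,20)
E
```

```text
[ 441.69194057 -111.04479668] -24.039516709151897
[[ 0.3 -0.5]
 [-0.6 -1. ]
 [-0.9 -1.3]
 [-0.1  0.6]
 [-0.2  0.2]
 [-0.1  0.3]
 [ 0.2  0.5]
 [-0.5  0.2]
 [-0.6 -0.1]
 [-0.3  0.4]]
[-0.553, -0.642, 0.006, 0.0, 0.0, -0.477],
[-0.494, -0.636, 0.006, 0.0, 0.0, -0.477],
[-0.438, -0.627, 0.006, 0.0, 0.0, -0.477],
[-0.386, -0.615, 0.005, 0.0, 0.0, -0.477],
[-0.337, -0.602, 0.005, 0.0, 0.0, -0.477]
--
[-0.291, -0.587, 0.005, 0.0, 0.0, -0.477],
[-0.249, -0.571, 0.005, 0.0, 0.0, -0.477],
[-0.209, -0.554, 0.004, 0.0, 0.0, -0.477],
[-0.172, -0.535, 0.004, 0.0, 0.0, -0.477],
[-0.138, -0.516, 0.004, 0.0, 0.0, -0.477]
--
[-0.106, -0.496, 0.004, 0.0, 0.0, -0.477],
[-0.077, -0.476, 0.004, 0.0, 0.0, -0.477],
[-0.051, -0.455, 0.003, 0.0, 0.0, -0.477],
[-0.026, -0.434, 0.003, 0.0, 0.0, -0.477],
[-0.005, -0.413, 0.003, 0.0, 0.0, -0.477]
--
[0.015, -0.392, 0.003, 0.0, 0.0, -0.477],
[0.033, -0.371, 0.003, 0.0, 0.0, -0.477],
[0.049, -0.351, 0.003, 0.0, 0.0, -0.477],
[0.063, -0.331, 0.003, 0.0, 0.0, -0.477],
[0.076, -0.311, 0.002, 0.0, 0.0, -0.477]
--
max ok 0.47706698034834893
```

```bash
sed -i 's|;T=np.array(\[x,y,z\])|;dp=(np.array([x,y,z])-p)/n|; s|apply((T-p)/n)|apply(dp)|; s|r=q;p=p+(T-p)/n|r=q|; s|,3)+0|,2)+0|' h.py; python3 -c "
from h import *
plan(637.5,125.3,225,-13,20)"
```

```text
[-0.55, -0.64, 0.01, 0.0, 0.0, -0.48],
[-0.52, -0.67, 0.01, 0.0, 0.0, -0.48],
[-0.49, -0.69, 0.01, 0.0, 0.0, -0.48],
[-0.45, -0.72, 0.01, 0.0, 0.0, -0.48],
[-0.41, -0.74, 0.01, 0.0, 0.0, -0.48]
--
[-0.38, -0.76, 0.01, 0.0, 0.0, -0.48],
[-0.34, -0.78, 0.01, 0.0, 0.0, -0.48],
[-0.3, -0.79, 0.01, 0.0, 0.0, -0.48],
[-0.26, -0.81, 0.01, 0.0, 0.0, -0.48],
[-0.22, -0.82, 0.01, 0.0, 0.0, -0.48]
--
[-0.18, -0.83, 0.01, 0.0, 0.0, -0.48],
[-0.14, -0.84, 0.01, 0.0, 0.0, -0.48],
[-0.09, -0.84, 0.01, 0.0, 0.0, -0.48],
[-0.05, -0.85, 0.01, 0.0, 0.0, -0.48],
[-0.01, -0.85, 0.01, 0.0, 0.0, -0.48]
--
[0.03, -0.85, 0.01, 0.0, 0.0, -0.48],
[0.08, -0.84, 0.01, 0.0, 0.0, -0.48],
[0.12, -0.84, 0.01, 0.0, 0.0, -0.48],
[0.16, -0.83, 0.01, 0.0, 0.0, -0.48],
[0.2, -0.82, 0.01, 0.0, 0.0, -0.48]
--
max ok 0.8231767640750123
```

Call:
apply_moves --series '[[[-0.55, -0.64, 0.01, 0, 0, -0.48], [-0.52, -0.67, 0.01, 0, 0, -0.48], [-0.49, -0.69, 0.01, 0, 0, -0.48], [-0.45, -0.72, 0.01, 0, 0, -0.48], [-0.41, -0.74, 0.01, 0, 0, -0.48]]]' --claw 0.4

```text
clock: 2.12
eef_pos: [324.7, -426.5, 229.0]
tool_rot: [-3.141, -0.001, -0.973]
force: [0.1, 0.1, -0.9]
width: 59.5
```

Call:
apply_moves --series '[[[-0.38, -0.76, 0.01, 0, 0, -0.48], [-0.34, -0.78, 0.01, 0, 0, -0.48], [-0.3, -0.79, 0.01, 0, 0, -0.48], [-0.26, -0.81, 0.01, 0, 0, -0.48], [-0.22, -0.82, 0.01, 0, 0, -0.48]]]'

```text
clock: 2.75
eef_pos: [428.8, -241.4, 226.6]
tool_rot: [-3.141, -0.001, -0.722]
force: [0.6, -0.6, -0.0]
width: 59.6
```

Call:
apply_moves --series '[[[-0.18, -0.83, 0.01, 0, 0, -0.48], [-0.14, -0.84, 0.01, 0, 0, -0.48], [-0.09, -0.84, 0.01, 0, 0, -0.48], [-0.05, -0.85, 0.01, 0, 0, -0.48], [-0.01, -0.85, 0.01, 0, 0, -0.48]]]'

```text
clock: 3.38
eef_pos: [532.7, -56.2, 224.0]
tool_rot: [-3.142, -0.001, -0.471]
force: [0.6, -0.6, 0.3]
width: 59.9
```

Call:
apply_moves --series '[[[0.03, -0.85, 0.01, 0, 0, -0.48], [0.08, -0.84, 0.01, 0, 0, -0.48], [0.12, -0.84, 0.01, 0, 0, -0.48], [0.16, -0.83, 0.01, 0, 0, -0.48], [0.2, -0.82, 0.01, 0, 0, -0.48]]]'

```text
clock: 4.0
eef_pos: [636.4, 128.2, 221.4]
tool_rot: [3.141, -0.0, -0.219]
force: [0.4, 0.4, 0.8]
width: 59.6
```

```bash
python3 -c "
from h import *
st();plan(637.5,125.3,115,-13,5)"
```

```text
4.0 [636.4 128.2 221.4] [180.   -0.  -12.6] 59.6 [0.4 0.4 0.8]
[0.01, 0.01, 0.43, 0.0, 0.0, 0.01],
[0.01, 0.01, 0.43, 0.0, 0.0, 0.01],
[0.01, 0.01, 0.43, 0.0, 0.0, 0.01],
[0.01, 0.01, 0.43, 0.0, 0.0, 0.01],
[0.01, 0.01, 0.43, 0.0, 0.0, 0.01]
--
max ok 0.42551084776338827
```

Call:
apply_moves --series '[[[0.01, 0.01, 0.43, 0, 0, 0.01], [0.01, 0.01, 0.43, 0, 0, 0.01], [0.01, 0.01, 0.43, 0, 0, 0.01], [0.01, 0.01, 0.43, 0, 0, 0.01], [0.01, 0.01, 0.43, 0, 0, 0.01]]]'

```text
clock: 4.62
eef_pos: [637.7, 124.0, 113.2]
tool_rot: [3.142, -0.0, -0.226]
force: [0.3, -0.4, 0.3]
width: 59.9
```

Run:
```python
from h import *
st();plan(637.5,125.3,87.5,-13,5)
a=viewer.get_image('top')[150:220,180:290];b=viewer.get_image('side')[130:240,250:340]
cv2.imwrite('pics/g1.png',np.hstack([cv2.resize(a,(440,280)),cv2.resize(b[:70],(360,280))]))
```

```text
4.62 [637.7 124.  113.2] [180.  -0. -13.] 59.9 [ 0.3 -0.4  0.3]
[0.0, 0.0, 0.1, 0.0, 0.0, 0.0],
[0.0, 0.0, 0.1, 0.0, 0.0, 0.0],
[0.0, 0.0, 0.1, 0.0, 0.0, 0.0],
[0.0, 0.0, 0.1, 0.0, 0.0, 0.0],
[0.0, 0.0, 0.1, 0.0, 0.0, 0.0]
--
max ok 0.10261168434204283
```

View pics/g1.png

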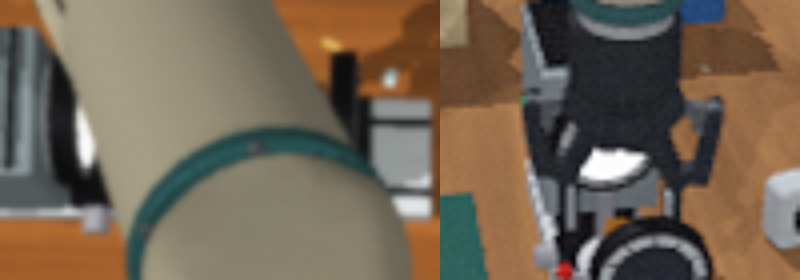

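The arm blocks the top view. In the side half the fingers (x≈572 and 670) straddle the amber plate (≈620), so I'll go down and close.

Call:
apply_moves --series '[[[0, 0, 0.1, 0, 0, 0], [0, 0, 0.1, 0, 0, 0], [0, 0, 0.1, 0, 0, 0], [0, 0, 0.1, 0, 0, 0], [0, 0, 0.1, 0, 0, 0]]]'

```text
clock: 5.35
eef_pos: [637.6, 124.1, 88.6]
tool_rot: [3.142, -0.0, -0.226]
force: [-0.4, 0.1, 0.8]
width: 60.1
```

Call:
apply_moves --series '[[[0, 0, 0, 0, 0, 0], [0, 0, 0, 0, 0, 0], [0, 0, 0, 0, 0, 0], [0, 0, 0, 0, 0, 0], [0, 0, 0, 0, 0, 0]]]' --claw -1

```text
clock: 5.98
eef_pos: [637.8, 124.3, 89.2]
tool_rot: [-3.141, -0.001, -0.226]
force: [-0.5, 0.1, 3.2]
width: 24.9
```

Call:
apply_moves --series '[[[0, 0, 0, 0, 0, 0], [0, 0, -0.1, 0, 0, 0], [0, 0, -0.2, 0, 0, 0], [0, 0, -0.2, 0, 0, 0], [0, 0, -0.2, 0, 0, 0]]]'

```text
clock: 6.6
eef_pos: [637.7, 124.2, 124.8]
tool_rot: [-3.141, -0.0, -0.226]
force: [-0.1, -0.4, -0.0]
width: 25.4
```

Run:
```python
from h import *
st();plan(637,125,235,-13,5)
b=viewer.get_image('side')[120:230,240:350]
cv2.imwrite('pics/g2.png',cv2.resize(b,(500,500)))
```

```text
6.6 [637.7 124.2 124.8] [-180.    -0.   -12.9] 25.4 [-0.1 -0.4 -0. ]
[0.0, 0.0, -0.44, 0.0, 0.0, 0.0],
[0.0, 0.0, -0.44, 0.0, 0.0, 0.0],
[0.0, 0.0, -0.44, 0.0, 0.0, 0.0],
[0.0, 0.0, -0.44, 0.0, 0.0, 0.0],
[0.0, 0.0, -0.44, 0.0, 0.0, 0.0]
--
max ok 0.44090643465503304
```

View pics/g2.png

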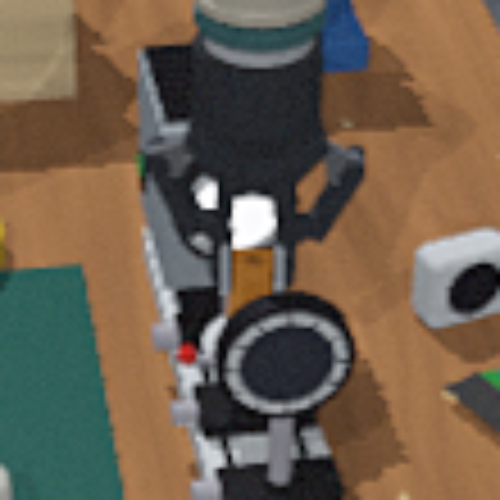

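Amber plate held between the fingers (crop (252,275)) and lifted level. On to the tray.

Call:
apply_moves --series '[[[0, 0, -0.44, 0, 0, 0], [0, 0, -0.44, 0, 0, 0], [0, 0, -0.44, 0, 0, 0], [0, 0, -0.44, 0, 0, 0], [0, 0, -0.44, 0, 0, 0]]]'

```text
clock: 7.28
eef_pos: [637.4, 124.1, 234.9]
tool_rot: [-3.142, -0.0, -0.226]
force: [0.7, 0.2, -1.5]
width: 25.1
```

```bash
python3 -c "
from h import *
st();plan(504.2,-287.6,120,-62.7,15)"
```

```text
7.28 [637.4 124.1 234.9] [-180.    -0.   -12.9] 25.1 [ 0.7  0.2 -1.5]
[-0.05, 0.57, 0.15, 0.0, 0.0, 0.55],
[-0.02, 0.58, 0.15, 0.0, 0.0, 0.55],
[0.02, 0.58, 0.15, 0.0, 0.0, 0.55],
[0.05, 0.57, 0.15, 0.0, 0.0, 0.55],
[0.08, 0.57, 0.15, 0.0, 0.0, 0.55]
--
[0.12, 0.57, 0.15, 0.0, 0.0, 0.55],
[0.15, 0.56, 0.15, 0.0, 0.0, 0.55],
[0.18, 0.55, 0.15, 0.0, 0.0, 0.55],
[0.21, 0.54, 0.15, 0.0, 0.0, 0.55],
[0.24, 0.52, 0.15, 0.0, 0.0, 0.55]
--
[0.27, 0.51, 0.15, 0.0, 0.0, 0.55],
[0.3, 0.49, 0.15, 0.0, 0.0, 0.55],
[0.33, 0.47, 0.15, 0.0, 0.0, 0.55],
[0.36, 0.45, 0.15, 0.0, 0.0, 0.55],
[0.38, 0.43, 0.15, 0.0, 0.0, 0.55]
--
max ok 0.5528224431654222
```

Call:
apply_moves --series '[[[-0.05, 0.57, 0, 0, 0, 0.55], [-0.02, 0.58, 0, 0, 0, 0.55], [0.02, 0.58, 0, 0, 0, 0.55], [0.05, 0.57, 0, 0, 0, 0.55], [0.08, 0.57, 0, 0, 0, 0.55]]]'

```text
clock: 7.9
eef_pos: [592.6, -14.6, 233.9]
tool_rot: [-3.142, -0.0, -0.518]
force: [0.4, -0.7, -0.1]
width: 25.5
```

Call:
apply_moves --series '[[[0.12, 0.57, 0.2, 0, 0, 0.55], [0.15, 0.56, 0.2, 0, 0, 0.55], [0.18, 0.55, 0.2, 0, 0, 0.55], [0.21, 0.54, 0.2, 0, 0, 0.55], [0.24, 0.52, 0.2, 0, 0, 0.55]]]'

```text
clock: 8.52
eef_pos: [547.7, -152.4, 182.8]
tool_rot: [3.141, 0.001, -0.806]
force: [0.3, 0.9, -0.4]
width: 25.1
```

Call:
apply_moves --series '[[[0.27, 0.51, 0.25, 0, 0, 0.55], [0.3, 0.49, 0.25, 0, 0, 0.55], [0.33, 0.47, 0.25, 0, 0, 0.55], [0.36, 0.45, 0.25, 0, 0, 0.55], [0.38, 0.43, 0.25, 0, 0, 0.55]]]'

```text
clock: 9.15
eef_pos: [504.0, -289.2, 120.2]
tool_rot: [3.141, 0.0, -1.094]
force: [0.1, -0.4, 0.3]
width: 25.5
```

```bash
python3 -c "
from h import *
st();plan(504.2,-287.6,40,-62.7,5)"
```

```text
9.15 [ 504.  -289.2  120.2] [180.    0.  -62.7] 25.5 [ 0.1 -0.4  0.3]
[-0.01, 0.0, 0.32, 0.0, 0.0, 0.0],
[-0.01, 0.0, 0.32, 0.0, 0.0, 0.0],
[-0.01, 0.0, 0.32, 0.0, 0.0, 0.0],
[-0.01, 0.0, 0.32, 0.0, 0.0, 0.0],
[-0.01, 0.0, 0.32, 0.0, 0.0, 0.0]
--
max ok 0.32098154779579424
```

Call:
apply_moves --series '[[[-0.01, 0, 0.32, 0, 0, 0], [-0.01, 0, 0.32, 0, 0, 0], [-0.01, 0, 0.32, 0, 0, 0], [-0.01, 0, 0.32, 0, 0, 0], [-0.01, 0, 0.32, 0, 0, 0]]]'

```text
clock: 9.78
eef_pos: [504.3, -284.9, 40.2]
tool_rot: [-3.141, 0.0, -1.089]
force: [0.4, 0.0, -0.1]
width: 25.2
```

Run:
```python
from h import *
st();plan(504.2,-287.6,15,-62.7,5)
b=viewer.get_image('side')[270:400,220:350].copy()
for X in [(43,0),(-43,0),(0,0)]:
    a=np.radians(27.3);p=pj('side',(504.2+X[0]*np.cos(a),-287.6+X[0]*np.sin(a),10));print(X,(p-[220,270])*4)
cv2.imwrite('pics/g3.png',cv2.resize(b,(520,520)))
```

```text
9.78 [ 504.3 -284.9   40.2] [-180.     0.   -62.4] 25.2 [ 0.4  0.  -0.1]
[0.01, 0.01, 0.1, 0.0, 0.0, 0.01],
[0.01, 0.01, 0.1, 0.0, 0.0, 0.01],
[0.01, 0.01, 0.1, 0.0, 0.0, 0.01],
[0.01, 0.01, 0.1, 0.0, 0.0, 0.01],
[0.01, 0.01, 0.1, 0.0, 0.0, 0.01]
--
max ok 0.10090217943887687
(43, 0) [244.36859036 219.66804565]
(-43, 0) [117.85651194 292.80509368]
(0, 0) [182.28555424 255.55845272]
```

View pics/g3.png

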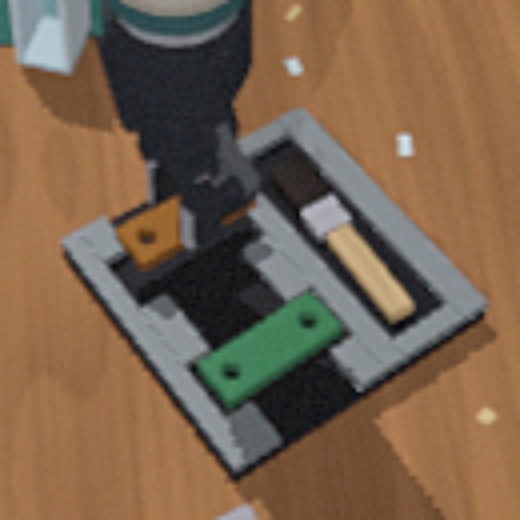

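Amber is held over the empty bay, lower-left end at (150,235). I'll check slot alignment numerically before lowering.

Run:
```python
from h import *
b=viewer.get_image('side')
print('green',rect('side',seg(b,(45,80,30),(85,255,255),(265,340,310,375)),18))
c0=np.array([504.2,-287.6]);a=np.radians(27.3)
o=b[310:370,230:310];s=8;o=cv2.resize(o,None,fx=s,fy=s,interpolation=cv2.INTER_CUBIC)
def P(x,y,z):
    p=pj('side',(c0[0]+x*np.cos(a)-y*np.sin(a),c0[1]+x*np.sin(a)+y*np.cos(a),z));return tuple(int(v) for v in (p-[230,310])*s+s/2)
for dy in (0,-80):
  for z,col in((10,(0,0,255)),(17,(0,255,255))):
    q=[P(x,y+dy,z) for x,y in((43,19),(43,-19),(-43,-19),(-43,19))];cv2.polylines(o,[np.array(q)],True,col,1)
cv2.imwrite('pics/g4.png',o)
```

```text
green (array([ 542.2, -357.7]), array([80. , 34.9]), 28.7)
```

View pics/g4.png

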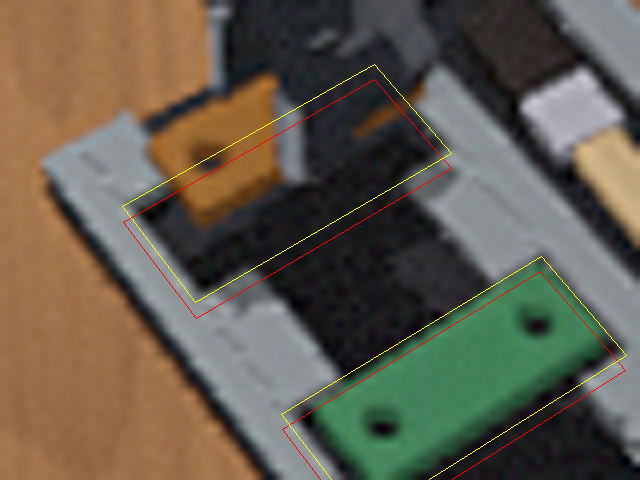

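Overlay matches the bay within about 2 mm, and the current position is good. Lowering and releasing; the fingers open only partway to stay clear of the green plate.

Call:
apply_moves --series '[[[0.01, 0, 0.1, 0, 0, 0.01], [0.01, 0, 0.1, 0, 0, 0.01], [0, 0, 0.1, 0, 0, 0.01], [0, 0, 0.1, 0, 0, 0.01], [0, 0, 0.11, 0, 0, 0.01]]]'

```text
clock: 10.5
eef_pos: [504.6, -286.3, 15.6]
tool_rot: [-3.141, -0.0, -1.095]
force: [0.4, -0.6, 0.3]
width: 25.3
```

Call:
apply_moves --series '[[[0, 0, 0, 0, 0, 0], [0, 0, 0, 0, 0, 0], [0, 0, 0, 0, 0, 0], [0, 0, 0, 0, 0, 0], [0, 0, 0, 0, 0, 0]]]' --claw 0.1

```text
clock: 11.12
eef_pos: [504.6, -286.3, 15.9]
tool_rot: [-3.141, -0.0, -1.095]
force: [0.4, 0.4, -0.1]
width: 46.9
```

Call:
apply_moves --series '[[[0, 0, -0.1, 0, 0, 0], [0, 0, -0.3, 0, 0, 0], [0, 0, -0.8, 0, 0, 0], [0, 0, -0.9, 0, 0, 0], [0, 0, -0.9, 0, 0, 0]]]'

```text
clock: 11.75
eef_pos: [504.6, -286.3, 168.3]
tool_rot: [-3.141, -0.001, -1.095]
force: [0.7, -0.8, 0.1]
width: 46.6
```

Run:
```python
from h import *
st();plan(441.7,-111.0,150,-24,5)
b=viewer.get_image('side');cv2.imwrite('pics/side5.png',b)
r=rect('side',seg(b,(5,140,60),(20,255,255),(235,305,300,350)),18);print(r)
o=b[240:400,210:340];cv2.imwrite('pics/g5.png',cv2.resize(o,None,fx=3.7,fy=3.7,interpolation=cv2.INTER_CUBIC))
```

```text
11.75 [ 504.6 -286.3  168.3] [-180.    -0.   -62.7] 46.6 [ 0.7 -0.8  0.1]
[-0.74, -0.1, 0.07, 0.0, 0.0, -1.29],
[-0.72, -0.2, 0.07, 0.0, 0.0, -1.29],
[-0.69, -0.29, 0.07, 0.0, 0.0, -1.29],
[-0.64, -0.38, 0.07, 0.0, 0.0, -1.29],
[-0.58, -0.46, 0.07, 0.0, 0.0, -1.29]
--
max ok 1.2915195200173852
(array([ 505.8, -287.4]), array([78.8, 33.8]), 28.0)
```

View pics/g5.png

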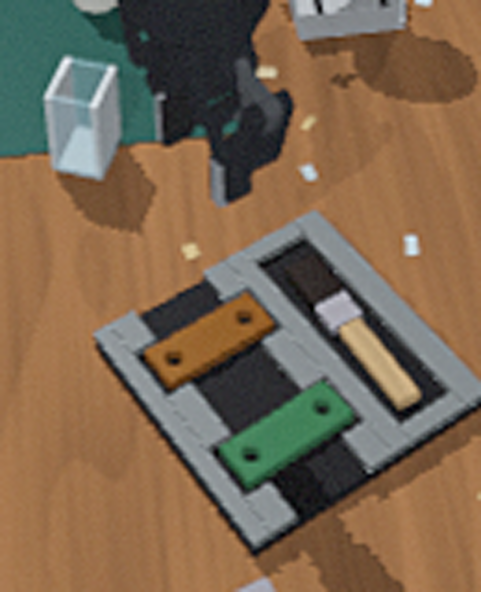

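The amber plate lies flat in its bay, crop (210,340), with both ends between the walls. Now the cell.

```bash
python3 -c "
from h import *
plan(441.5,-110.8,120,-24,10)"
```

```text
[-0.38, -0.04, 0.11, 0.0, -0.01, -0.65],
[-0.37, -0.07, 0.11, 0.0, -0.01, -0.65],
[-0.37, -0.09, 0.11, 0.0, -0.01, -0.65],
[-0.36, -0.12, 0.11, 0.0, -0.01, -0.65],
[-0.35, -0.14, 0.11, 0.0, -0.01, -0.65]
--
[-0.34, -0.17, 0.11, 0.0, -0.01, -0.65],
[-0.33, -0.19, 0.11, 0.0, -0.01, -0.65],
[-0.31, -0.21, 0.11, 0.0, -0.01, -0.65],
[-0.3, -0.23, 0.11, 0.0, -0.01, -0.65],
[-0.28, -0.25, 0.11, 0.0, -0.01, -0.65]
--
max ok 0.6459825738011391
```

Call:
apply_moves --series '[[[-0.38, -0.04, 0.1, 0, 0, -0.65], [-0.37, -0.07, 0.1, 0, 0, -0.65], [-0.37, -0.09, 0.1, 0, 0, -0.65], [-0.36, -0.12, 0.1, 0, 0, -0.65], [-0.35, -0.14, 0.1, 0, 0, -0.65]]]' --claw 0.7

```text
clock: 12.42
eef_pos: [470.7, -197.3, 141.6]
tool_rot: [-3.141, -0.001, -0.753]
force: [0.9, 0.5, -0.2]
width: 72.6
```

Call:
apply_moves --series '[[[-0.34, -0.17, 0.1, 0, 0, -0.65], [-0.33, -0.19, 0.1, 0, 0, -0.65], [-0.31, -0.21, 0.1, 0, 0, -0.65], [-0.3, -0.23, 0.1, 0, 0, -0.65], [-0.28, -0.25, 0.1, 0, 0, -0.65]]]'

```text
clock: 13.05
eef_pos: [437.1, -108.2, 115.5]
tool_rot: [-3.141, 0.0, -0.41]
force: [0.5, -0.1, -0.6]
width: 72.7
```

Run:
```python
from h import *
st();plan(441.5,-110.8,33,-24,5)
b=viewer.get_image('side')[200:300,185:285];a=viewer.get_image('top')[225:305,285:365]
cv2.imwrite('pics/g6.png',np.hstack([cv2.resize(b,(400,400)),cv2.resize(a,(400,400))]))
```

```text
13.05 [ 437.1 -108.2  115.5] [-180.     0.   -23.5] 72.7 [ 0.5 -0.1 -0.6]
[0.02, 0.0, 0.33, 0.0, 0.0, 0.02],
[0.02, 0.0, 0.33, 0.0, 0.0, 0.02],
[0.02, 0.0, 0.33, 0.0, 0.0, 0.02],
[0.02, 0.0, 0.33, 0.0, 0.0, 0.02],
[0.02, 0.0, 0.33, 0.0, 0.0, 0.02]
--
max ok 0.3299918902666398
```

View pics/g6.png

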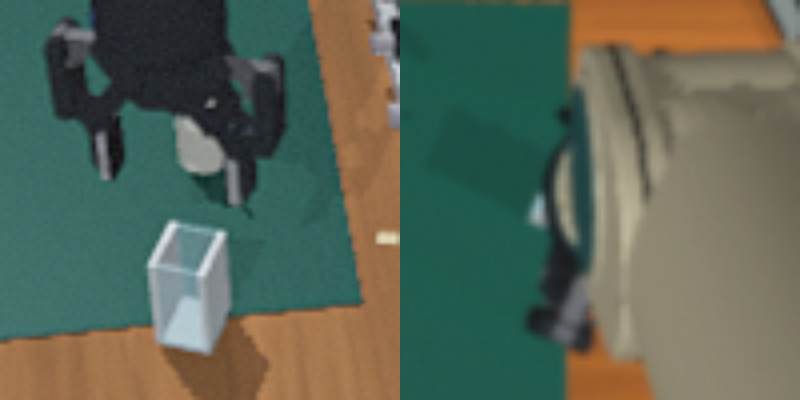

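Fingertips at (108,175) and (235,200) straddle the cell (top centre (190,248)) along its frosted-wall normal. Going down, closing, then lifting a little.

Call:
apply_moves --series '[[[0.02, 0, 0.33, 0, 0, 0.02], [0.02, 0, 0.33, 0, 0, 0.02], [0.02, 0, 0.33, 0, 0, 0.02], [0.02, 0, 0.33, 0, 0, 0.01], [0.02, 0, 0.33, 0, 0, 0.01]]]'

```text
clock: 13.78
eef_pos: [442.7, -112.0, 32.8]
tool_rot: [3.141, -0.001, -0.424]
force: [-0.0, -1.2, 0.3]
width: 72.6
```

Run:
```python
from h import *
st();plan(441.5,-110.8,33,-24,5)
for c in('side','top'):
    viewer.get_image(c)
    for n in('cell','cell_center'):print(c,n,[(round(d['score'],2),np.round(np.array(d['location'])*[560,420],1),np.round(bp(c,np.array(d['location'])*[560,420],35))) for d in viewer.find_in(c,n)][:2])
```

```text
13.78 [ 442.7 -112.    32.8] [ 1.80e+02 -1.00e-01 -2.43e+01] 72.6 [-0.  -1.2  0.3]
[-0.01, 0.0, 0.0, 0.0, 0.0, -0.01],
[-0.01, 0.0, 0.0, 0.0, 0.0, -0.01],
[-0.01, 0.0, 0.0, 0.0, 0.0, -0.01],
[-0.01, 0.0, 0.0, 0.0, 0.0, -0.01],
[-0.01, 0.0, 0.0, 0.0, 0.0, -0.01]
--
max ok 0.008910359592689487
side cell [(0.7, array([234.2, 271.2]), array([ 446., -108.,   35.])), (0.49, array([208.3, 202.1]), array([385., 190.,  35.]))]
side cell_center [(0.71, array([233. , 272.5]), array([ 443., -112.,   35.]))]
top cell []
top cell_center [(0.66, array([394.2, 225.2]), array([ 550., -304.,   35.])), (0.3, array([201.6, 189.2]), array([635., 211.,  35.]))]
```

Call:
apply_moves --series '[[[0, 0, 0, 0, 0, 0], [0, 0, 0, 0, 0, 0], [0, 0, 0, 0, 0, 0], [0, 0, 0, 0, 0, 0], [0, 0, 0, 0, 0, 0]]]' --claw -1

```text
clock: 14.7
eef_pos: [442.2, -111.5, 33.8]
tool_rot: [3.142, -0.001, -0.423]
force: [-0.9, 0.1, 6.2]
width: 35.1
```

Call:
apply_moves --series '[[[0, 0, 0, 0, 0, 0], [0, 0, -0.2, 0, 0, 0], [0, 0, -0.4, 0, 0, 0], [0, 0, -0.4, 0, 0, 0], [0, 0, -0.4, 0, 0, 0]]]'

```text
clock: 15.32
eef_pos: [442.0, -111.4, 104.4]
tool_rot: [-3.142, -0.0, -0.423]
force: [-0.5, -0.3, -1.3]
width: 35.3
```

Run:
```python
from h import *
st();b=viewer.get_image('side')
print([(round(d['score'],2),np.round(np.array(d['location'])*[560,420],1)) for d in viewer.find_in('side','cell')])
s=ctrl.read_state()['eef_pos'];print(pj('side',np.array(s)+[0,0,4]))
plan(641,121,275,1.3,15)
cv2.imwrite('pics/lift.png',b)
```

```text
15.32 [ 442.  -111.4  104.4] [-180.    -0.   -24.2] 35.3 [-0.5 -0.3 -1.3]
[(0.82, array([230.2, 254.2]))]
[231.42568398 250.98254952]
[0.11, -0.39, -0.23, 0.0, 0.0, -0.28],
[0.13, -0.39, -0.23, 0.0, 0.0, -0.28],
[0.14, -0.38, -0.23, 0.0, 0.0, -0.28],
[0.15, -0.38, -0.23, 0.0, 0.0, -0.28],
[0.16, -0.38, -0.23, 0.0, 0.0, -0.28]
--
[0.17, -0.37, -0.23, 0.0, 0.0, -0.28],
[0.18, -0.36, -0.23, 0.0, 0.0, -0.28],
[0.19, -0.36, -0.23, 0.0, 0.0, -0.28],
[0.2, -0.35, -0.23, 0.0, 0.0, -0.28],
[0.21, -0.35, -0.23, 0.0, 0.0, -0.28]
--
[0.22, -0.34, -0.23, 0.0, 0.0, -0.28],
[0.23, -0.33, -0.23, 0.0, 0.0, -0.28],
[0.24, -0.33, -0.23, 0.0, 0.0, -0.28],
[0.25, -0.32, -0.23, 0.0, 0.0, -0.28],
[0.26, -0.31, -0.23, 0.0, 0.0, -0.28]
--
max ok 0.31206970954501206
```

Held, and the cell rose with the gripper. Raising quickly first so it clears the analyser.

Call:
apply_moves --series '[[[0.11, -0.39, -0.4, 0, 0, -0.28], [0.13, -0.39, -0.4, 0, 0, -0.28], [0.14, -0.38, -0.4, 0, 0, -0.28], [0.15, -0.38, -0.4, 0, 0, -0.28], [0.16, -0.38, -0.4, 0, 0, -0.28]]]'

```text
clock: 16.05
eef_pos: [508.4, -33.4, 203.3]
tool_rot: [3.141, 0.001, -0.275]
force: [0.0, -0.3, -0.5]
width: 35.3
```

Call:
apply_moves --series '[[[0.17, -0.37, -0.28, 0, 0, -0.28], [0.18, -0.36, -0.28, 0, 0, -0.28], [0.19, -0.36, -0.28, 0, 0, -0.28], [0.2, -0.35, -0.28, 0, 0, -0.28], [0.21, -0.35, -0.28, 0, 0, -0.28]]]'

```text
clock: 16.68
eef_pos: [574.2, 43.6, 272.8]
tool_rot: [3.141, 0.001, -0.129]
force: [0.6, -0.8, -1.1]
width: 36.0
```

Call:
apply_moves --series '[[[0.22, -0.34, 0, 0, 0, -0.28], [0.23, -0.33, 0, 0, 0, -0.28], [0.24, -0.33, 0, 0, 0, -0.28], [0.25, -0.32, 0, 0, 0, -0.28], [0.26, -0.31, 0, 0, 0, -0.28]]]'

```text
clock: 17.3
eef_pos: [639.9, 120.7, 272.0]
tool_rot: [3.141, 0.002, 0.018]
force: [0.2, -0.4, -1.2]
width: 35.4
```

Run:
```python
from h import *
st()
for c in('side','top'):
    im=viewer.get_image(c);cv2.imwrite(f'pics/{c}9.png',im)
    print(c,[(round(d['score'],2),np.round(np.array(d['location'])*[560,420],1)) for d in viewer.find_in(c,'cell')])
    print(pj(c,np.array(ctrl.read_state()['eef_pos'])+[0,0,1]))
plan(640,121.2,133.8,1.3,10)
```

```text
17.3 [639.9 120.7 272. ] [1.8e+02 1.0e-01 1.0e+00] 35.4 [ 0.2 -0.4 -1.2]
side [(0.92, array([297.7, 142. ])), (0.38, array([300.1, 324.8])), (0.25, array([291.8, 193.8]))]
[297.16194062 137.62357635]
top []
[226.70060336 165.65185968]
[0.0, 0.0, 0.28, 0.0, 0.0, -0.01],
[0.0, 0.0, 0.28, 0.0, 0.0, -0.01],
[0.0, 0.0, 0.28, 0.0, 0.0, -0.01],
[0.0, 0.0, 0.28, 0.0, 0.0, -0.01],
[0.0, 0.0, 0.28, 0.0, 0.0, -0.01]
--
[0.0, 0.0, 0.28, 0.0, 0.0, -0.01],
[0.0, 0.0, 0.28, 0.0, 0.0, -0.01],
[0.0, 0.0, 0.28, 0.0, 0.0, -0.01],
[0.0, 0.0, 0.28, 0.0, 0.0, -0.01],
[0.0, 0.0, 0.28, 0.0, 0.0, -0.01]
--
max ok 0.27678245629597314
```

Call:
apply_moves --series '[[[0, 0, 0.28, 0, 0, -0.01], [0, 0, 0.28, 0, 0, -0.01], [0, 0, 0.28, 0, 0, -0.01], [0, 0, 0.28, 0, 0, -0.01], [0, 0, 0.28, 0, 0, -0.01]]]'

```text
clock: 18.12
eef_pos: [639.9, 120.4, 202.2]
tool_rot: [3.142, 0.0, 0.022]
force: [0.0, 0.7, -0.7]
width: 35.3
```

Call:
apply_moves --series '[[[0, 0, 0.27, 0, 0, -0.01], [0, 0, 0.27, 0, 0, -0.01], [0, 0, 0.27, 0, 0, -0.01], [0, 0, 0.27, 0, 0, -0.01], [0, 0, 0.27, 0, 0, 0]]]'

```text
clock: 18.75
eef_pos: [640.0, 120.4, 134.9]
tool_rot: [-3.142, -0.0, 0.026]
force: [-0.3, 0.3, -0.0]
width: 35.7
```

Run:
```python
from h import *
st();plan(640,121.2,133.8,1.3,5)
b=viewer.get_image('side');a=viewer.get_image('top')
print('plate',rect('side',seg(b,(5,140,60),(20,255,255),(235,305,300,350)),18))
print([(round(d['score'],2),np.round(np.array(d['location'])*[560,420],1)) for d in viewer.find_in('side','cell')],pj('side',(640,121,135)),pj('side',(639.6-.5,46-1,135)))
for n in('cement','paste_tin','masking_tape','brush','spare_plate'):print(n,[np.round(np.array(d['location'])*[560,420]) for d in viewer.find_in('side',n)][:1])
cv2.imwrite('pics/g7.png',np.hstack([cv2.resize(b[120:230,240:350],(400,400)),cv2.resize(b[140:400,170:430],(400,400))]))
```

```text
18.75 [640.  120.4 134.9] [-180.    -0.     1.5] 35.7 [-0.3  0.3 -0. ]
[0.0, 0.0, 0.0, 0.0, 0.0, 0.01],
[0.0, 0.0, 0.0, 0.0, 0.0, 0.01],
[0.0, 0.0, 0.0, 0.0, 0.0, 0.01],
[0.0, 0.0, 0.0, 0.0, 0.0, 0.01],
[0.0, 0.0, 0.0, 0.0, 0.0, 0.01]
--
max ok 0.00717356589817594
plate (array([ 505.9, -287.5]), array([78.8, 33.4]), 28.0)
[(0.57, array([297.2, 180.2]))] [296.01015078 181.02054215] [300.39162264 197.0736515 ]
cement [array([235., 234.])]
paste_tin [array([217., 204.])]
masking_tape [array([225., 176.])]
brush [array([302., 325.])]
spare_plate [array([286., 361.])]
```

View pics/g7.png

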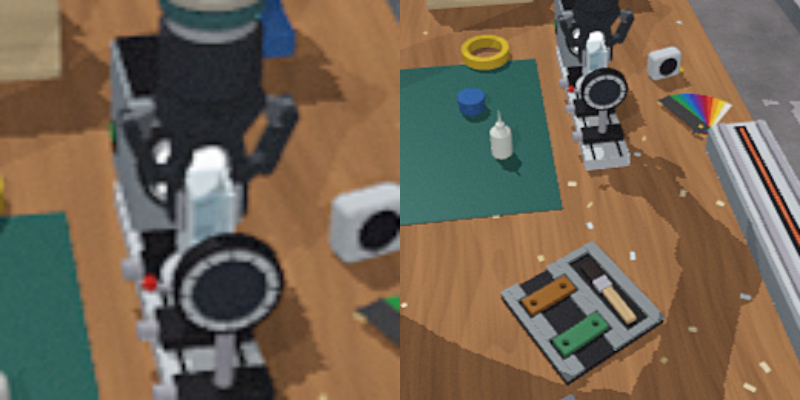

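The cell is upright in the gap behind the analyser (crop (208,205)), the plate is in its bay, and the bystanders are in place. Settling for one call, then handing in.

Call:
apply_moves --series '[[[0, 0, 0, 0, 0, 0], [0, 0, 0.02, 0, 0, 0.02], [0, 0, 0, 0, 0, 0], [0, 0, 0, 0, 0, 0], [0, 0, 0, 0, 0, 0]]]'

```text
clock: 19.77
eef_pos: [640.0, 120.4, 134.8]
tool_rot: [-3.142, -0.0, 0.024]
force: [-0.3, -0.3, -1.1]
width: 35.3
```

```bash
python3 -c "
from h import *
st();print(ctrl.finish_job())"
```

```text
19.77 [640.  120.4 134.8] [-180.    -0.     1.4] 35.3 [-0.3 -0.3 -1.1]
the job is handed in; nothing more can be done
None
```

The amber plate is in the empty tray compartment and released. The cell is held by its frosted sides in the light path. I handed the job in at 19.8 s of robot time; no verdict was reported.

- **Plate:** the last side image puts it at (505.9, −287.5) mm and 28.0°. I measured the slot at about (505, −287) and 27.3°. It looked flat in the image.
- **Cell:** TCP at (640.0, 120.4, 134.8) against a light path estimated at (639.6, 120.8, 135), which puts the cell's centre about 136 mm up. Jaw yaw is 1.4° against the viewer's 1.3°. The gripper reads 35.3 mm on the 36 mm cell.
- **Contact:** wrist force stayed at about 1 N, with no sign of contact with the viewer.
- **Bystanders:** in the last side image all five appeared where they started; the three I had start positions for agreed within 2 pixels.

**Weaker checks:** the top camera could not see the grasps or the held cell because the arm blocked it, so those rest on the side camera and the arm's own readings. In the side image the analyser and the cell both sat about 1 pixel (3 mm) to the right of where I expected. That fits a small calibration offset, so I did not correct for it.

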